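# Hang the caddy on its twin-pin stand and load it

### The arm

A 7-joint arm with a two-finger parallel gripper is mounted at the origin on a cart in front of the work surface, level with it; the furniture and walls round the work are solid. World frame = base frame: x ahead of the robot, y to its left, z up, the work surface at z = 0. Lengths are in mm, angles in rad, forces in N, time in s.
With the tool pointing down it reaches from about 400 to 875 mm from the base axis. Payload 4.4 kg.
Tool frame: the origin (TCP) lies on the centre line of the jaws, within the pads' length; the fingertips stand 8 mm ahead of it and the grasp point (between the pads) lies 11 mm behind it (env.tip_extent is the distance from the TCP to the fingertips, in mm); z points along the fingers, y is the line along which they close (so a half turn about z gives the same grasp; the last joint's range is limited). The gripper opens to 85 mm and grips with 20 to 120 N. Pads are 22 mm wide; open, the fingers measure 114 mm over their backs; the gripper's body (76 mm by 85 mm) begins 54 mm behind the grasp point. The pads swing forward as they close: fully open they stand 13 mm farther back than shut.
Start: joints at [1.17, 0.628, 0.038, 1.517, -0.027, 0.996, -0.02], TCP at [213.605, -613.914, 239.313] pointing down, gripper open.
Joint ranges: [-3.06, 3.06], [-0.37, 2.12], [-1.25, 1.32], [0.18, 2.47], [-1.1, 4.24], [0.23, 1.98], [-2.94, 2.94]. Speed limits (rad/s): [2.57, 2.57, 3.14, 3.14, 3.14, 3.14, 3.14].

### API

Orientations are given as [roll, pitch, yaw] about the fixed x, y, z axes, in that order (R = Rz(yaw) Ry(pitch) Rx(roll)).
In Python, from plant import env gives the robot as it stands. The module is installed in compiled form; this text tells all that it offers.
- The arm moves only by the tool move_arm, never from a script. Its argument "rows" is one flat list of numbers, 7 for each row, row after row: the turn, a rotation vector about the tool's x, y, z normalised to -1 to 1, where 1 is pi/2 rad, then the shift along the tool's x, y, z normalised to -1 to 1, where 1 is 15 cm, then the opening, from 0 (shut) to 1 (fully open). In form: [ax, ay, az, tx, ty, tz, jaw, ax, ay, az, tx, ty, tz, jaw, ...]. A call has 1 to 12 rows; each row is the pose to reach, as a shift and turn from the pose commanded when the call began, along the tool's axes at that moment; what a row does not reach only later rows make up. A row lasts 1/10 s, in which the tool goes at most 50 mm and 8.59 degrees, less where a joint would pass 70% of its speed; a pose out of reach is approached as far as the arm can. A call with a number of a shift or a turn outside -1 to 1 is refused whole. A call with a gripper value outside its range is refused whole. The fingers move at their own pace and stop on an object; "force" is the grip in N (left out, the last holds). Time passes only in rows, so rows that repeat a pose let the fingers close. It gives the time, the measured TCP pose, the force, the opening and the grip force at its end, in the units of the state.
- env.get_state(): the state, without advancing time (a new reading comes with each control period).
- env.get_image(name): name is "side" or "top"; returns a dict with "color" (400x640x3 uint8, red, green, blue), "range_z" (400x640 float32, mm along the optical axis (not along the pixel's ray), 0 where there is no reading), "intrinsics" (3x3 intrinsics, pixels), "world_from_camera" (4x4, takes a point from camera to world coordinates). Camera axes: x right, y down, z forward; pixel columns grow to the right and rows downward; lengths in mm; the calibration is good to about 2 mm. A picture is of the moment at which its call begins.
- env.job_done(): hands the job in; it is judged then, once.
Trained networks look in the newest picture that a camera, given by its name, has taken for a name from the list of things; names that differ only in an ending like _2 or _b are one class to them, and where a whole thing is asked for, a point or a joint stands for the part that bears it (a point fixed in the world has none). Each returns a list of dicts, best first, with "confidence" (0 to 1); they miss things now and then, are a little off and sometimes report something else, mostly with a low value. They report only what shows in the picture. A call takes as long as a camera call. They do not tell look-alikes from the thing itself.
- env.outline_of(camera, query): "region" (400x640 bool, what is visible of it) and "position" ([column, row] in pixels, amid what is visible of it).
The state is a dict: "clock": time; "joints": joint angles; "dq": joint speeds; "joint_efforts": joint torques, N m; "ee_pos": TCP position; "ee_rot": TCP orientation; "wrist_force": force on the tool from outside, world axes, zero at the start; "torque": the same for the moment, N m; "opening": opening from 0.0 (shut) to 1.0 (fully open); "grip_force": force on a finger pad.
Only numpy, scipy, OpenCV 4.12 (cv2) and the standard library are available. Lean on these libraries where they do the work, as an engineer would, in place of code of your own. Each camera call takes 0.05 s, during which the arm holds its last target. There are 200 camera calls.

### The job

Hang the blue caddy, with the toy car still in it, on the grey stand, so that both stand pins come up through the holes in its two end ears and both ears rest flat on the posts; lower it on, do not slam it. Once it hangs there and is let go, stand the small brown carton upright in the caddy's free compartment. Leave the other things on the table where they are.

Things in the scene. Friction and masses are not known exactly. Their poses are not given: they have to be found in the camera images.
- stand: Fixed grey stand, left or right on the table: base plate 110 (x) x 230 (y) x 8 mm; two flat-topped posts (30 mm along x, 16 mm along y), 102 mm tall, at y = +86 and -86 mm; an upright steel pin in the middle of each post top; low brace between the posts (top 35 mm up). Origin: centre of the base's underside; y runs from post to post, z up.
- pin_l (a point): Foot of the pin on the stand's +y post, on the post top (102 mm up). The pin is 8 mm thick and stands 24 mm above this point, its upper 7 mm tapering to 3 mm.
- pin_r (a point): Foot of the like pin on the stand's -y post.
- caddy: Loose blue plastic caddy, about 0.3 kg: open tray 100 (x) x 140 (y) x 32 mm high, walls and floor 4 mm, a 10 mm divider at y = 0 with a handle on it, an ear at each end (204 mm over the ears). Origin: centre of the underside, z up. It starts on the table beside the stand. It may hang either way round; hung, its underside is 78 mm above the table.
- caddy_handle (a point): Centre of the caddy's handle, 66 mm above the underside. The handle is an upright plate with dark grips: 70 mm along the caddy's x, 13 mm thick along y, from 32 to 85 mm above the underside; grasp it from above across y.
- caddy_hole_l (a point): Middle of the underside of the caddy's +y ear, on the axis of its vertical through hole (13 mm wide), at x = 0, y = +86, z = 24 mm of the caddy. The ear is 30 mm (x) x 32 mm (y) x 8 mm thick, its top level with the tray's rim.
- caddy_hole_r (a point): The same point of the -y ear, at x = 0, y = -86, z = 24 mm of the caddy.
- free_spot (a point): Middle of the floor of the caddy's free (-y) compartment, at y = -35.5, z = 4 mm of the caddy. Each compartment is 92 mm (x) x 61 mm (y) inside and 28 mm deep, so the standing carton reaches 47 mm above the rim; fingers that open below the rim jam against the walls.
- toy_car: Loose red toy car, 33 x 68 x 28 mm, lying lengthwise (its y along the caddy's x) in the caddy's +y compartment, where it must stay. Origin: centre of its underside.
- carton: Loose small brown cardboard box standing upright, 35 mm (x) x 50 mm (y) x 75 mm tall (z); it goes into the caddy's -y compartment, the one without the car. Origin: centre of its underside. It stands in the front row; which of the three places varies.
- glue_jar: Bystander: cream jar with screw cap, 56 mm across, 70 mm tall, in the front row. Origin: centre of its underside.
- wood_block: Bystander: wooden block, 45 x 75 x 30 mm, in the front row. Origin: centre of its underside.
- duct_tape: Bystander: grey roll of tape lying flat, 103 mm across, 48 mm tall, at the right. Origin: centre of its underside.
- jar_small: Bystander: green stoneware jar, 120 mm across, 110 mm tall, at the back right. Origin: centre of its underside.
Not all that is in view belongs to the job. Leave any pink look-alike of the carton alone.

How it is judged:
By the outcome, as a careful person would: the job done as asked, in the order asked, and still so for the second after the job is handed in, with the robot touching nothing.
It also fails if it takes over 72 s, if anything falls off the work surface, if the arm or the gripper's body presses on something with over 40 N, if the wrist force passes 120 N, or if a joint passes its speed limit or range.

## Working session

There is one attempt and no reset: what is moved stays moved. The work goes in short steps, Python scripts to look and compute and a tool call to move; the robot and the scene stay as the last step left them, time stands still between calls to the robot, and variables do not carry over. Pictures are saved under pics/ and viewed, at most 10 in all, crops included, and the job is handed in when it is done.

Besides the shell and the picture viewer there is one more tool, called after ">>>" as name(argument=value, ...), one argument or row to a line, values as JSON. move_arm: Moves the arm, as the interface text tells. Scaled input: -1 to 1 covers 15 cm each way for a shift and pi/2 rad each way for a turn. Its arguments: {"type":"object","properties":{"rows":{"type":"array","items":{"type":"number","minimum":-1,"maximum":1}},"force":{"type":"number"}},"required":["rows"]}

```bash
mkdir -p pics
cat > h.py <<'E'
import numpy as np, cv2
from plant import env
def shot(n):
    d=env.get_image(n); return d
def cloud(d):
    z=d["range_z"].astype(float); K=d["intrinsics"]; h,w=z.shape
    u,v=np.meshgrid(np.arange(w),np.arange(h))
    P=np.stack([(u-K[0,2])/K[0,0]*z,(v-K[1,2])/K[1,1]*z,z,np.ones_like(z)],-1)@d["world_from_camera"].T
    P=P[...,:3]; P[z<=0]=np.nan; return P
def save(d,f): cv2.imwrite(f,d["color"][...,::-1])
def st():
    s=env.get_state(); print({k:np.round(s[k],3).tolist() for k in("clock","joints","ee_pos","ee_rot","wrist_force","opening","grip_force")})
E
python3 - <<'E'
from h import *
st()
for n in("top","side"):
    d=shot(n); save(d,f"pics/{n}0.png"); P=cloud(d)
    print(n,np.round(d["world_from_camera"],2).tolist())
    for q in("stand","caddy","toy_car","carton","glue_jar","wood_block","duct_tape","jar_small","pin_l","pin_r","caddy_handle","caddy_hole_l","caddy_hole_r"):
        for r in env.outline_of(n,q)[:3]:
            m=r["region"]; p=P[m]; c,w=np.round(r["position"]).astype(int)
            print(q,round(r["confidence"],2),(c,w),m.sum(),np.round(np.nanmedian(p,0)) if m.any() else '',np.round(P[w,c]), np.round(np.nanpercentile(p[:,2],95)) if m.any() else '')
E
```

```text
{'clock': 0.0, 'joints': [1.17, 0.629, 0.038, 1.518, -0.027, 0.996, -0.02], 'ee_pos': [213.402, -613.312, 238.367], 'ee_rot': [-3.14, 0.0, 0.335], 'wrist_force': [-1.04, -0.161, 0.378], 'opening': 0.998, 'grip_force': 0.0}
top [[0.01, -0.99, 0.12, 459.28], [-1.0, -0.01, 0.02, -37.07], [-0.02, -0.12, -0.99, 1268.62], [0.0, 0.0, 0.0, 1.0]]
stand 0.6 (np.int64(373), np.int64(198)) 4064 [ 603. -132.    9.] [ 604. -140.   31.] 82.0
caddy 0.75 (np.int64(246), np.int64(196)) 2342 [605. 171.   8.] [608. 174.   7.] 83.0
caddy 0.21 (np.int64(369), np.int64(198)) 4059 [ 604. -132.    9.] [ 604. -130.   37.] 82.0
toy_car 0.8 (np.int64(232), np.int64(193)) 277 [603. 211.  25.] [613. 206.  26.] 34.0
toy_car 0.39 (np.int64(370), np.int64(197)) 4194 [ 603. -132.    9.] [ 606. -132.   36.] 78.0
carton 0.91 (np.int64(361), np.int64(264)) 358 [ 446. -111.   75.] [ 445. -109.   74.] 79.0
carton 0.8 (np.int64(184), np.int64(220)) 494 [546. 310.  73.] [541. 306.  80.] 78.0
carton 0.31 (np.int64(469), np.int64(201)) 908 [ 581. -357.   46.] [ 603. -379.    4.] 51.0
glue_jar 0.67 (np.int64(289), np.int64(264
[... 2186 characters left out ...]
64(169)) 1188 [ 727. -262.   68.] [ 717. -250.   68.] 106.0
pin_l 0.62 (np.int64(331), np.int64(207)) 1981 [595. -97.  10.] [ 605. -138.    9.] 99.0
pin_r 0.62 (np.int64(331), np.int64(207)) 1981 [595. -97.  10.] [ 605. -138.    9.] 99.0
caddy_handle 0.81 (np.int64(284), np.int64(262)) 2228 [597. 184.  31.] [589. 184.  32.] 82.0
caddy_hole_l 0.85 (np.int64(286), np.int64(258)) 2175 [597. 184.  30.] [582. 187.  46.] 82.0
caddy_hole_l 0.34 (np.int64(384), np.int64(213)) 452 [441. -90.  51.] [441. -92.  43.] 76.0
caddy_hole_r 0.85 (np.int64(286), np.int64(258)) 2175 [597. 184.  30.] [582. 187.  46.] 82.0
caddy_hole_r 0.34 (np.int64(384), np.int64(213)) 452 [441. -90.  51.] [441. -92.  43.] 76.0
```

Run:
```python
import cv2
a=cv2.imread("pics/top0.png");b=cv2.imread("pics/side0.png")
t=cv2.resize(a[130:290,160:500],None,fx=2.35,fy=2.35,interpolation=2)
cv2.imwrite("pics/top_c.png",t)
cv2.imwrite("pics/side_c.png",cv2.resize(b[140:360,220:430],None,fx=2.7,fy=2.7,interpolation=2))
```

```text
(no output)
```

View pics/top_c.png

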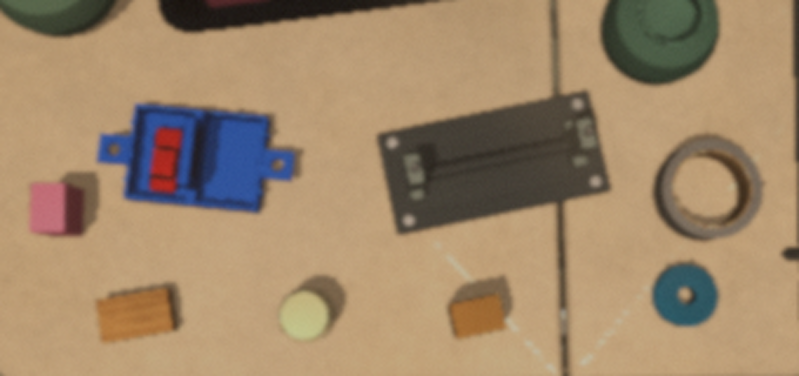

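View pics/side_c.png

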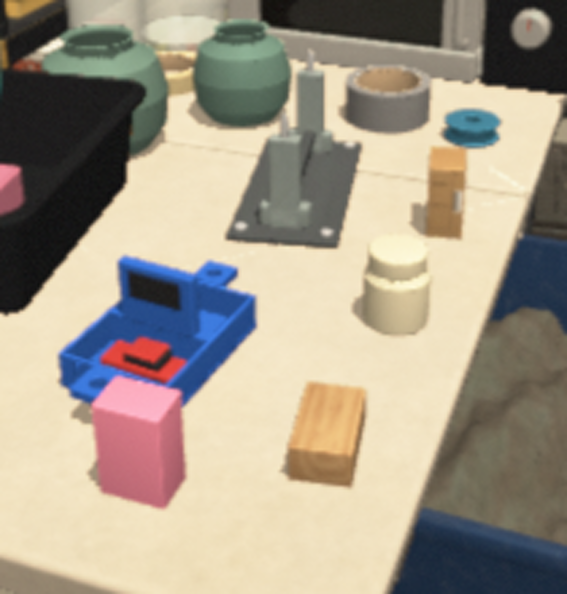

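Candidates for the carton in the top picture are the brown upright box at (361,264), the pink look-alike at (184,220), the wood block at (219,262) and the jar at (289,264). By the description it is the brown box, and the side crop confirms it standing upright at (384,210). The car sits in the caddy's left (+y world) compartment, so the right one is free. The stand is yawed slightly.

Next I fit silhouettes to get accurate poses.

```bash
cat > fit.py <<'E'
from h import *
from scipy.optimize import minimize
def box(x,y,z,dx,dy,dz):
    s=np.array(np.meshgrid([-.5,.5],[-.5,.5],[0,1])).reshape(3,-1).T
    return s*[dx,dy,dz]+[x,y,z]
CADDY=[box(0,0,0,100,140,32),box(0,0,32,70,13,53)]+[box(0,s*86,24,30,32,8) for s in(1,-1)]
STAND=[box(0,0,0,110,230,8)]+[box(0,s*86,8,30,16,94) for s in(1,-1)]+[box(0,s*86,102,7,7,17) for s in(1,-1)]
CARTON=[box(0,0,0,35,50,75)]
S=4
def proj(d,P):
    C=np.linalg.inv(d["world_from_camera"]); q=(P@C[:3,:3].T+C[:3,3])@d["intrinsics"].T
    return q[:,:2]/q[:,2:]
def render(d,model,p,z0=0):
    im=np.zeros((400*S,640*S),np.uint8); c,s=np.cos(p[2]),np.sin(p[2])
    R=np.array([[c,-s,0],[s,c,0],[0,0,1]])
    for b in model:
        uv=proj(d,b@R.T+[p[0],p[1],z0])
        h=cv2.convexHull(((uv+.5)*S*16-8).astype(np.int32)); cv2.fillConvexPoly(im,h,255,shift=4)
    return im>0
def fit(d,model,mask,p0,ign=None,z0=0):
    M=cv2.resize(mask.astype(np.float32),(640*S,400*S),interpolation=cv2.INTER_LINEAR)>.5
    I=None if ign is None else cv2.resize(ign.astype(np.uint8),(640*S,400*S),interpolation=0)==0
    def f(p):
        r=render(d,model,p,z0); m=M
        if I is not None: r=r&I; m=m&I
        return 1-(r&m).sum()/(r|m).sum()
    best=None
    for a in (0,.07,-.07):
        x0=np.array(p0)+[0,0,a]
        r=minimize(f,x0,method="Nelder-Mead",options=dict(initial_simplex=x0+np.array([[0,0,0],[8,0,0],[0,8,0],[0,0,.08]]),maxiter=120,xatol=.02,fatol=1e-5))
        if best is None or r.fun<best.fun: best=r
    return best.x,best.fun
def hsv(d): return cv2.cvtColor(d["color"],cv2.COLOR_RGB2HSV).astype(int)
def fillbig(m):
    m=cv2.morphologyEx(m.astype(np.uint8),cv2.MORPH_CLOSE,np.ones((3,3)))
    cs,_=cv2.findContours(m,0,2); o=np.zeros_like(m)
    cv2.drawContours(o,[max(cs,key=cv2.contourArea)],-1,1,-1); return o>0
def near(d,model,p,k=25):
    r=cv2.resize(render(d,model,p).astype(np.uint8),(640,400),interpolation=cv2.INTER_AREA)
    return cv2.dilate(r,np.ones((k,k)))>0
E
cat > run1.py <<'E'
from fit import *
for n in("top","side"):
    d=shot(n); H=hsv(d); h,s,v=H[...,0],H[...,1],H[...,2]
    print(n,d["intrinsics"][0,0])
    pc=[602,170,0]; nb=near(d,CADDY,pc,31)
    m=fillbig(nb&(h>100)&(h<130)&(s>90))
    pink=cv2.dilate(((h>155)&(s>50)&(s<170)&(v>120)).astype(np.uint8),np.ones((5,5)))>0
    p,e=fit(d,CADDY,m,pc,pink if n=="side" else None); print("caddy",p.round(3),e)
    m1=m
    ps=[604,-135,.15]; nb=near(d,STAND,ps,25)
    m=fillbig(nb&(s<60)); p,e=fit(d,STAND,m,ps); print("stand",p.round(3),e)
    m2=m
    r=[r for r in env.outline_of(n,"carton") if (abs(r["position"][0]-(361 if n=="top" else 384))<12)][0]["region"]
    p,e=fit(d,CARTON,r,[442,-110,.15]); print("carton",p.round(3),e)
    o=d["color"].copy()
    for mm in(m1,m2,r):
        cs,_=cv2.findContours(mm.astype(np.uint8),0,2); cv2.drawContours(o,cs,-1,(255,255,0),1)
    a,b=((130,290),(160,500)) if n=="top" else ((140,360),(220,430))
    f=2.35 if n=="top" else 2.7
    cv2.imwrite(f"pics/m_{n}.png",cv2.resize(o[a[0]:a[1],b[0]:b[1],::-1],None,fx=f,fy=f))
E
python3 run1.py; python3 -c "
import cv2,numpy as np
a=cv2.imread('pics/m_top.png');b=cv2.imread('pics/m_side.png');b=cv2.resize(b,None,fx=.5,fy=.5);a=cv2.resize(a,None,fx=.62,fy=.62)
o=np.zeros((300,800,3),np.uint8);o[:a.shape[0],:a.shape[1]]=a;o[:b.shape[0],500:500+b.shape[1]]=b[:300];cv2.imwrite('pics/m.png',o)"
```

```text
top 511.14550515871025
caddy [ 6.05403e+02  1.77758e+02 -9.20000e-02] 0.07202930005425934
stand [ 6.08919e+02 -1.33272e+02  2.21000e-01] 0.39572208646333007
carton [ 4.44471e+02 -1.13181e+02  2.55000e-01] 0.10339558573853991
side 413.69556141256203
caddy [ 6.03191e+02  1.80277e+02 -5.20000e-02] 0.07380008285494466
stand [ 5.81888e+02 -7.93910e+01 -2.16000e-01] 0.5524507507306518
carton [ 4.46605e+02 -1.15775e+02  2.85000e-01] 0.07133484432780623
```

View pics/m.png

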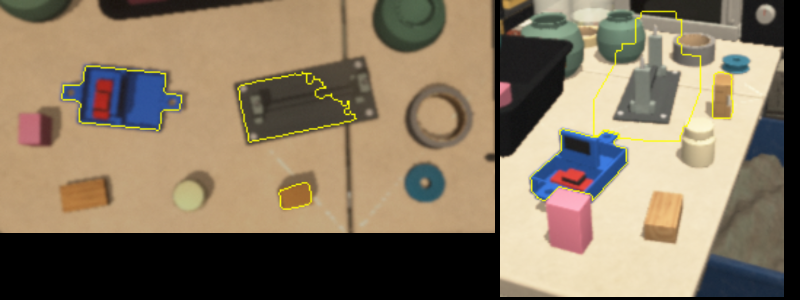

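```bash
cat > run2.py <<'E'
from fit import *
for n in("top","side"):
    d=shot(n); H=hsv(d)
    regs=[r["region"] for q in("pin_l","stand") for r in env.outline_of(n,q)[:1]]
    r=regs[0]|regs[1]
    ring=(cv2.dilate(r.astype(np.uint8),np.ones((21,21)))>0)&~(cv2.dilate(r.astype(np.uint8),np.ones((5,5)))>0)
    print(n,"in",np.percentile(H[r],[5,50,95],axis=0).round().tolist(),"ring",np.percentile(H[ring],[5,50,95],axis=0).round().tolist())
    lab=cv2.cvtColor(d["color"],cv2.COLOR_RGB2LAB).astype(int)
    print("lab",np.percentile(lab[r],[5,50,95],axis=0).round().tolist(),np.percentile(lab[ring],[5,50,95],axis=0).round().tolist())
    P=cloud(d)
    for rr in regs: print(fit(d,STAND,fillbig(rr),[604,-135,.2]))
    # grabcut
    g=np.full(r.shape,cv2.GC_BGD,np.uint8); k=cv2.dilate(r.astype(np.uint8),np.ones((9,9)))>0
    g[k]=cv2.GC_PR_BGD; g[r]=cv2.GC_PR_FGD; g[cv2.erode(r.astype(np.uint8),np.ones((5,5)))>0]=cv2.GC_FGD
    big=d["color"][...,::-1].copy()
    cv2.grabCut(big,g,None,np.zeros((1,65)),np.zeros((1,65)),4,cv2.GC_INIT_WITH_MASK)
    m=fillbig((g==1)|(g==3)); p,e=fit(d,STAND,m,[604,-135,.2]); print("gc",p.round(3),e)
    t=(P[...,2]>92)&(P[...,2]<112)&near(d,STAND,p,15); print("posttop pts",t.sum(),np.round(P[t][:40]).tolist())
    R=cv2.resize(render(d,STAND,p).astype(np.uint8),(640,400),interpolation=cv2.INTER_AREA)
    o=d["color"].copy()
    for mm,c in((m,(255,255,0)),(R,(255,0,0))):
        cs,_=cv2.findContours(mm.astype(np.uint8),0,2); cv2.drawContours(o,cs,-1,c,1)
    y,x=np.where(m); cv2.imwrite(f"pics/s_{n}.png",cv2.resize(o[y.min()-10:y.max()+10,x.min()-10:x.max()+10,::-1],None,fx=3.5,fy=3.5,interpolation=0))
E
python3 run2.py; python3 -c "
import cv2,numpy as np
a=cv2.imread('pics/s_top.png');b=cv2.imread('pics/s_side.png');print(a.shape,b.shape)
o=np.zeros((600,800,3),np.uint8);o[:a.shape[0],:a.shape[1]]=a[:600];w=800-a.shape[1];b=b[:600,:w];o[:b.shape[0],-b.shape[1]:]=b;cv2.imwrite('pics/s.png',o)"
```

```text
top in [[15.0, 50.0, 60.0], [18.0, 59.0, 71.0], [22.0, 88.0, 122.0]] ring [[16.0, 90.0, 182.0], [17.0, 93.0, 189.0], [17.0, 96.0, 194.0]]
lab [[58.0, 127.0, 134.0], [71.0, 129.0, 135.0], [119.0, 132.0, 142.0]] [[165.0, 133.0, 151.0], [171.0, 134.0, 152.0], [176.0, 135.0, 153.0]]
(array([ 6.05734636e+02, -1.32527985e+02,  2.20309077e-01]), np.float64(0.022159125052580997))
(array([ 6.05705145e+02, -1.32416987e+02,  2.14617810e-01]), np.float64(0.017797901909800018))
gc [ 6.05778e+02 -1.33093e+02  2.15000e-01] 0.02459984158060713
posttop pts 167 [[639.0, -212.0, 99.0], [639.0, -214.0, 102.0], [638.0, -216.0, 105.0], [639.0, -219.0, 102.0], [636.0, -207.0, 105.0], [636.0, -209.0, 104.0], [636.0, -212.0, 104.0], [636.0, -214.0, 105.0], [636.0, -216.0, 107.0], [636.0, -219.0, 104.0], [636.0, -221.0, 104.0], [634.0, -205.0, 100.0], [634.0, -207.0, 103.0], [634.0, -210.0, 101.0], [633.0, -211.0, 105.0], [634.0, -215.0, 100.0], [634.0, -217.0, 100.0], [634.0, -219.0, 103.0], [634.0, -221.0, 104.0], [631.0, -207.0, 104.0], [632.0, -210.0, 102.0], [632.0, -212.0, 100.0], [632.0, -214.0, 101.0]
[... 1243 characters left out ...]
6.0], [635.0, -210.0, 103.0], [631.0, -210.0, 104.0], [630.0, -215.0, 102.0], [625.0, -210.0, 104.0], [623.0, -212.0, 104.0], [621.0, -214.0, 103.0], [619.0, -219.0, 102.0], [617.0, -220.0, 102.0], [613.0, -218.0, 103.0], [610.0, -220.0, 103.0], [636.0, -207.0, 101.0], [633.0, -205.0, 102.0], [631.0, -208.0, 101.0], [628.0, -209.0, 101.0], [624.0, -207.0, 102.0], [622.0, -210.0, 101.0], [620.0, -214.0, 100.0], [616.0, -211.0, 102.0], [614.0, -213.0, 102.0], [609.0, -208.0, 104.0], [608.0, -215.0, 102.0], [636.0, -205.0, 99.0], [631.0, -201.0, 101.0], [632.0, -211.0, 97.0], [628.0, -208.0, 98.0], [625.0, -209.0, 99.0], [621.0, -206.0, 100.0], [621.0, -214.0, 97.0]]
(276, 410, 3) (312, 242, 3)
```

View pics/s.png

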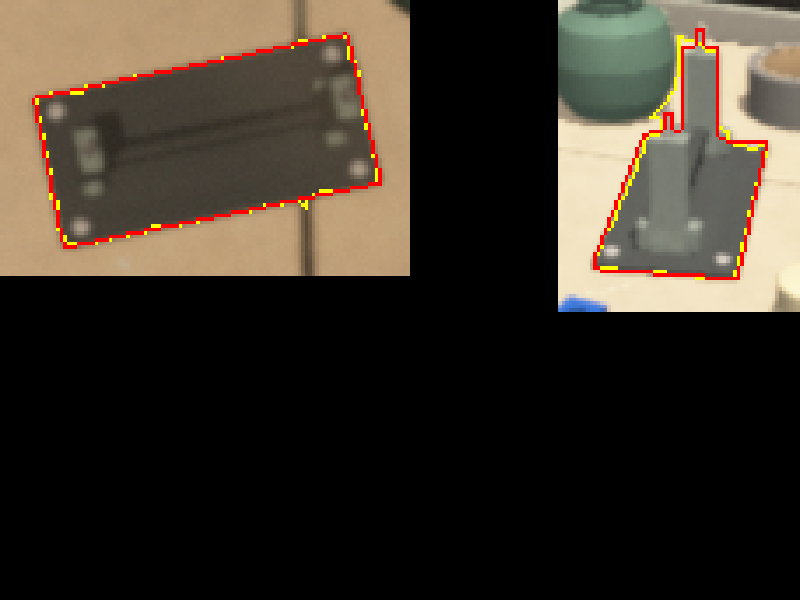

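The stand fit is good in both views (about 606, -134, yaw 0.217). Now I refine the caddy and write a move helper.

```bash
cat > go.py <<'E'
import sys; from h import *
from scipy.spatial.transform import Rotation as Ro
def go(x,y,z,yaw):
    s=env.get_state(); R=Ro.from_euler("xyz",s["ee_rot"]); T=Ro.from_euler("xyz",[np.pi,0,yaw])
    if abs((T*R.inv()).magnitude())>np.pi/2+.5: T=Ro.from_euler("xyz",[np.pi,0,yaw+np.pi])
    t=R.inv().apply(np.array([x,y,z])-s["ee_pos"])/150; a=(R.inv()*T).as_rotvec()/(np.pi/2)
    print("turn",a.round(4),"shift",t.round(4))
if __name__=="__main__": st(); go(*map(float,sys.argv[1:5]))
E
python3 - <<'E'
from fit import *
for n in("top","side"):
    d=shot(n); H=hsv(d); h,s,v=H[...,0],H[...,1],H[...,2]
    pink=cv2.dilate(((h>155)&(s>50)&(s<170)&(v>120)).astype(np.uint8),np.ones((5,5)))>0
    ig=pink if n=="side" else None
    r=env.outline_of(n,"caddy")[0]["region"]; print(n,"net",fit(d,CADDY,fillbig(r),[604,178,-.07],ig))
    nb=near(d,CADDY,[604,178,-.07],31)
    for t in(120,150,180):
        print(t,fit(d,CADDY,fillbig(nb&(h>95)&(h<135)&(s>t)),[604,178,-.07],ig))
    P=cloud(d); t=nb&(P[...,2]>65)&(P[...,2]<95)&(h>95)&(h<135); q=P[t]; print("handle",len(q),np.median(q,0), cv2.minAreaRect(q[:,:2].astype(np.float32)))
E
python3 go.py 604 178 150 -0.075
```

```text
top net (array([ 6.05210100e+02,  1.78919946e+02, -8.59561780e-02]), np.float64(0.032054106450475905))
120 (array([ 6.05737063e+02,  1.79069744e+02, -9.51576004e-02]), np.float64(0.10006559453529662))
150 (array([ 6.05670145e+02,  1.79030220e+02, -1.10558718e-01]), np.float64(0.26749920818062534))
180 (array([712.9674184 , 169.27127494,  -0.7818222 ]), np.float64(0.9985885341927592))
handle 182 [603.78363602 176.82064139  84.06802058] ((604.8140869140625, 178.07379150390625), (12.564794540405273, 70.45235443115234), 85.261962890625)
side net (array([ 6.04914779e+02,  1.77425767e+02, -8.05464148e-02]), np.float64(0.0771892390646175))
120 (array([ 6.03436350e+02,  1.81382034e+02, -3.95171118e-02]), np.float64(0.14068033689473525))
150 (array([ 6.02368313e+02,  1.82628758e+02, -3.21305773e-02]), np.float64(0.16080417066155317))
180 (array([ 6.01522523e+02,  1.85263975e+02, -7.54166519e-03]), np.float64(0.20645631953310228))
handle 254 [597.67338295 183.26847291  81.17901514] ((577.1812744140625, 238.30078125), (61.96657943725586, 160.57586669921875), 24.34449577331543)
{'clock': 2.1, 'joints': [1.17, 0.628, 0.039, 1.517, -0.027, 0.996, -0.02], 'ee_pos': [213.597, -613.927, 239.317], 'ee_rot': [3.142, -0.0, 0.335], 'wrist_force': [0.995, 0.171, 0.027], 'opening': 1.004, 'grip_force': 0.0}
turn [ 0.     -0.      0.2609] shift [ 4.1928 -4.1313  0.5955]
```

Run:
```python
import numpy as np
# azimuth-first path check
for p in ((213,-614),(604,178),(606,-134),(445,-114)): print(p,np.hypot(*p),np.degrees(np.arctan2(p[1],p[0])))
```

```text
(213, -614) 649.8961455494255 -70.86805661251492
(604, 178) 629.6824596572466 16.420350035051438
(606, -134) 620.6383810239261 -12.468728269955111
(445, -114) 459.37022106357745 -14.369002965544293
```

>>> move_arm(
  rows=[0,0,0,1,-1,0,0.6,0,0,0,1,-1,0,0.6,0,0,0,1,-1,0,0.6,0,0,0,1,-1,0,0.6,0,0,0,1,-1,0,0.6,0,0,0,1,-1,0,0.6],
)

```text
clock: 2.7
ee_pos: [307.6, -421.0, 239.7]
ee_rot: [-3.141, -0.001, 0.339]
wrist_force: [-0.5, -1.0, 0.9]
opening: 0.599
grip_force: 0.0
```

>>> move_arm(
  rows=[0,0,0,1,-1,0,0.6,0,0,0,1,-1,0,0.6,0,0,0,1,-1,0,0.6,0,0,0,1,-1,0,0.6,0,0,0,1,-1,0,0.6,0,0,0,1,-1,0,0.6],
)

```text
clock: 3.3
ee_pos: [399.5, -232.0, 239.5]
ee_rot: [3.141, -0.001, 0.337]
wrist_force: [0.0, -0.4, -0.3]
opening: 0.601
grip_force: 0.0
```

>>> move_arm(
  rows=[0,0,0.26,1,-1,0,0.6,0,0,0.26,1,-1,0,0.6,0,0,0.26,1,-1,0,0.6,0,0,0.26,1,-1,0,0.6,0,0,0.26,1,-1,0,0.6,0,0,0.26,1,-1,0,0.6],
)

```text
clock: 3.9
ee_pos: [492.9, -40.6, 239.2]
ee_rot: [3.142, -0.002, -0.072]
wrist_force: [-0.0, -0.8, 0.9]
opening: 0.598
grip_force: 0.0
```

```bash
python3 go.py 605 178.3 150 -0.084
```

```text
{'clock': 3.9, 'joints': [-0.029, 0.408, 0.075, 1.945, -0.042, 0.789, -1.573], 'ee_pos': [492.871, -40.614, 239.224], 'ee_rot': [3.142, -0.002, -0.072], 'wrist_force': [-0.015, -0.763, 0.858], 'opening': 0.598, 'grip_force': 0.0}
turn [ 0.    -0.001  0.008] shift [ 0.6404 -1.5091  0.5958]
```

>>> move_arm(
  rows=[0,0,0.008,0.64,-1,0,0.6,0,0,0.008,0.64,-1,0,0.6,0,0,0.008,0.64,-1,0,0.6,0,0,0.008,0.64,-1,0,0.6,0,0,0.008,0.64,-1,0,0.6],
)

```text
clock: 4.4
ee_pos: [600.4, 101.8, 238.7]
ee_rot: [-3.141, -0.002, -0.085]
wrist_force: [-0.3, -0.8, 1.1]
opening: 0.602
grip_force: 0.0
```

>>> move_arm(
  rows=[0,0,0,0,-0.51,0.6,0.6,0,0,0,0,-0.51,0.6,0.6,0,0,0,0,-0.51,0.6,0.6,0,0,0,0,-0.51,0.6,0.6,0,0,0,0,-0.51,0.6,0.6],
)

```text
clock: 4.9
ee_pos: [605.4, 173.8, 150.3]
ee_rot: [3.139, -0.002, -0.09]
wrist_force: [0.1, -0.5, 0.8]
opening: 0.6
grip_force: 0.0
```

```bash
python3 go.py 605 178.3 56 -0.084
```

```text
{'clock': 4.9, 'joints': [-0.365, 0.701, 0.065, 1.663, -0.056, 0.779, -1.936], 'ee_pos': [605.364, 173.78, 150.256], 'ee_rot': [3.139, -0.002, -0.09], 'wrist_force': [0.131, -0.518, 0.769], 'opening': 0.6, 'grip_force': 0.0}
turn [ 0.0015 -0.001  -0.0036] shift [-0.0061 -0.0313  0.6283]
```

>>> move_arm(
  rows=[0,0,0,0,0,0.2,0.6,0,0,0,0,0,0.4,0.6,0,0,0,0,0,0.55,0.6,0,0,0,0,0,0.63,0.6,0,0,0,0,0,0.63,0.6,0,0,0,0,0,0.63,0.6],
)

```text
clock: 5.5
ee_pos: [605.6, 176.7, 56.5]
ee_rot: [-3.141, -0.003, -0.088]
wrist_force: [-0.2, -0.6, 0.8]
opening: 0.6
grip_force: 0.0
```

```bash
python3 go.py 605 178.3 56 -0.084
```

```text
{'clock': 5.5, 'joints': [-0.359, 0.832, 0.05, 1.71, -0.064, 0.599, -1.931], 'ee_pos': [605.56, 176.73, 56.467], 'ee_rot': [-3.141, -0.003, -0.088], 'wrist_force': [-0.174, -0.644, 0.809], 'opening': 0.6, 'grip_force': 0.0}
turn [-0.0002 -0.0016 -0.0023] shift [-0.0046 -0.0101  0.0031]
```

Close onto the handle (small centring shift), with a moderate grip.

>>> move_arm(
  rows=[0,0,0,0,-0.01,0,0.4,0,0,0,0,-0.01,0,0.3,0,0,0,0,-0.01,0,0.2,0,0,0,0,-0.01,0,0,0,0,0,0,-0.01,0,0,0,0,0,0,-0.01,0,0,0,0,0,0,-0.01,0,0,0,0,0,0,-0.01,0,0],
  force=70,
)

```text
clock: 6.3
ee_pos: [604.7, 179.3, 55.6]
ee_rot: [-3.141, -0.001, -0.086]
wrist_force: [-1.5, -0.8, 5.6]
opening: 0.133
grip_force: 69.2
```

>>> move_arm(
  rows=[0,0,0,0,0,-0.05,0,0,0,0,0,0,-0.1,0,0,0,0,0,0,-0.2,0,0,0,0,0,0,-0.3,0,0,0,0,0,0,-0.4,0,0,0,0,0,0,-0.5,0,0,0,0,0,0,-0.6,0,0,0,0,0,0,-0.7,0,0,0,0,0,0,-0.8,0,0,0,0,0,0,-0.9,0,0,0,0,0,0,-1,0,0,0,0,0,0,-1,0],
)

```text
clock: 7.5
ee_pos: [605.8, 179.6, 207.8]
ee_rot: [-3.14, -0.005, -0.086]
wrist_force: [1.7, 0.1, -4.1]
opening: 0.138
grip_force: 68.2
```

```bash
python3 go.py 606 -134 206 0.217
```

```text
{'clock': 7.5, 'joints': [-0.375, 0.633, 0.07, 1.612, -0.053, 0.894, -1.943], 'ee_pos': [605.796, 179.57, 207.807], 'ee_rot': [-3.14, -0.005, -0.086], 'wrist_force': [1.68, 0.107, -4.112], 'opening': 0.138, 'grip_force': 68.239}
turn [-0.0008 -0.0032 -0.1931] shift [0.1815 2.0826 0.0088]
```

>>> move_arm(
  rows=[0,0,-0.01,0.01,0.06,0,0,0,0,-0.02,0.02,0.18,0,0,0,0,-0.04,0.03,0.32,0,0,0,0,-0.06,0.04,0.46,0,0,0,0,-0.08,0.05,0.6,0,0,0,0,-0.1,0.06,0.74,0,0,0,0,-0.12,0.08,0.86,0,0,0,0,-0.14,0.09,0.95,0,0,0,0,-0.15,0.09,1,0,0,0,0,-0.15,0.09,1,0],
)

```text
invalid input at $.rows: expected a multiple of 7 numbers
```

```bash
python3 go.py 606 -134 206 0.217
```

```text
{'clock': 7.5, 'joints': [-0.375, 0.633, 0.07, 1.612, -0.053, 0.894, -1.943], 'ee_pos': [605.796, 179.57, 207.807], 'ee_rot': [-3.14, -0.005, -0.086], 'wrist_force': [1.68, 0.107, -4.112], 'opening': 0.138, 'grip_force': 68.239}
turn [-0.0008 -0.0032 -0.1931] shift [0.1815 2.0826 0.0088]
```

>>> move_arm(
  rows=[0,0,-0.01,0.01,0.06,0,0,0,0,-0.02,0.02,0.18,0,0,0,0,-0.04,0.03,0.32,0,0,0,0,-0.06,0.04,0.46,0,0,0,0,-0.08,0.05,0.6,0,0,0,0,-0.1,0.06,0.74,0,0,0,0,-0.12,0.08,0.86,0,0,0,0,-0.14,0.09,0.95,0,0,0,0,-0.15,0.09,1,0,0,0,0,-0.15,0.09,1,0,0],
)

```text
clock: 8.5
ee_pos: [604.1, 26.4, 204.1]
ee_rot: [3.141, 0.002, 0.147]
wrist_force: [0.5, -1.7, -4.3]
opening: 0.133
grip_force: 68.4
```

```bash
python3 go.py 606 -134 206 0.217
```

```text
{'clock': 8.5, 'joints': [-0.088, 0.602, -0.003, 1.686, 0.004, 0.856, -1.518], 'ee_pos': [604.064, 26.405, 204.102], 'ee_rot': [3.141, 0.002, 0.147], 'wrist_force': [0.522, -1.694, -4.314], 'opening': 0.133, 'grip_force': 68.37}
turn [ 0.0005  0.0012 -0.0446] shift [-0.1438  1.0597 -0.0115]
```

>>> move_arm(
  rows=[0,0,0,0,0.06,-0.01,0,0,0,-0.01,-0.02,0.18,-0.02,0,0,0,-0.01,-0.04,0.32,-0.02,0,0,0,-0.02,-0.06,0.46,-0.02,0,0,0,-0.02,-0.08,0.6,-0.02,0,0,0,-0.03,-0.1,0.74,-0.02,0,0,0,-0.04,-0.12,0.86,-0.02,0,0,0,-0.045,-0.14,0.95,-0.02,0,0,0,-0.045,-0.14,1,-0.02,0,0,0,-0.045,-0.14,1,-0.02,0,0,0,-0.045,-0.14,1,-0.02,0],
)

```text
clock: 9.6
ee_pos: [606.6, -121.5, 207.8]
ee_rot: [-3.14, -0.0, 0.221]
wrist_force: [-0.5, -0.9, -3.8]
opening: 0.133
grip_force: 68.4
```

```bash
python3 go.py 606 -134 206 0.217
python3 - <<'E'
from fit import *
from scipy.spatial.transform import Rotation
s=env.get_state()
for n in("top","side"):
    d=shot(n); save(d,f"pics/held_{n}.png"); H=hsv(d); h,sa,v=H[...,0],H[...,1],H[...,2]
    P=cloud(d); x=cv2.cvtColor(d["color"],cv2.COLOR_RGB2BGR)
    f=3; c=(130,270,290,450) if n=="top" else (120,260,260,420)
    cv2.imwrite(f"pics/hc_{n}.png",cv2.resize(x[c[0]:c[1],c[2]:c[3]],None,fx=4,fy=4,interpolation=2))
E
python3 -c "
import cv2,numpy as np
a=cv2.imread('pics/hc_top.png');b=cv2.imread('pics/hc_side.png');a=cv2.resize(a,(400,350));b=cv2.resize(b,(400,350));cv2.imwrite('pics/hc.png',np.hstack([a,b]))"
```

```text
{'clock': 9.6, 'joints': [0.172, 0.616, -0.031, 1.643, 0.021, 0.883, -1.216], 'ee_pos': [606.573, -121.506, 207.797], 'ee_rot': [-3.14, -0.0, 0.221], 'wrist_force': [-0.454, -0.873, -3.83], 'opening': 0.133, 'grip_force': 68.444}
turn [-0.0007 -0.0002  0.0026] shift [-0.022   0.0804  0.0119]
```

View pics/hc.png

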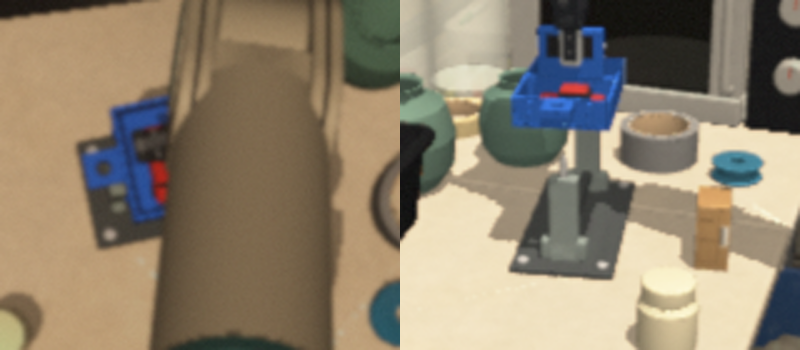

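```bash
cat > rel.py <<'E'
from fit import *
def fit2(d,model,mask,p0,yaw,z0,ign):
    M=cv2.resize(mask.astype(np.float32),(640*S,400*S),interpolation=cv2.INTER_LINEAR)>.5
    I=cv2.resize(ign.astype(np.uint8),(640*S,400*S),interpolation=0)==0
    def f(p):
        r=render(d,model,[p[0],p[1],yaw],z0)&I; m=M&I
        return 1-(r&m).sum()/(r|m).sum()
    x0=np.array(p0[:2]); r=minimize(f,x0,method="Nelder-Mead",options=dict(initial_simplex=x0+np.array([[0,0],[8,0],[0,8]]),xatol=.02,fatol=1e-5)); return r.x,r.fun
acc=[]
for k in range(3):
    for n in("top","side"):
        d=shot(n); s=env.get_state(); e=s["ee_pos"]; yaw=s["ee_rot"][2]; acc.append([*e,yaw]); z0=e[2]-56
        H=hsv(d); h,sa,v=H[...,0],H[...,1],H[...,2]
        full=cv2.resize(render(d,CADDY,[e[0],e[1],yaw],z0).astype(np.uint8),(640,400),interpolation=cv2.INTER_AREA)
        nb=cv2.dilate(full,np.ones((21,21)))>0
        blue=nb&(h>100)&(h<130)&(sa>90)
        ign=np.zeros((400,640),bool)
        if n=="top": ign[:,352:]=1
        else:
            C=CADDY[1]; uv=proj(d,CADDY[1]@np.array([[np.cos(yaw),np.sin(yaw),0],[-np.sin(yaw),np.cos(yaw),0],[0,0,1]])+[e[0],e[1],z0])
            ign[:int(np.percentile(uv[:,1],50)),:]=1
        m=fillbig(blue); r=[q for q in env.outline_of(n,"caddy") if (q["region"]&nb).sum()>.5*q["region"].sum()]
        for lab,mm in(("blue",m),)+((("net",fillbig(r[0]["region"])),) if r else ()):
            p,er=fit2(d,CADDY,mm,e,yaw,z0,ign); dx=p-e[:2]
            print(n,lab,p.round(1),"d along/perp tool",(dx@[np.cos(yaw),np.sin(yaw)]).round(1),(dx@[-np.sin(yaw),np.cos(yaw)]).round(1),round(er,3))
print(np.mean(acc,0).round(3),np.std(acc,0).round(3))
E
python3 rel.py
```

```text
top blue [ 606.7 -121.6] d along/perp tool 0.1 -0.3 0.202
top net [ 607.9 -120.6] d along/perp tool 1.5 0.4 0.235
side blue [ 607.9 -124. ] d along/perp tool 0.9 -2.4 0.089
side net [ 607.9 -123.5] d along/perp tool 1.1 -1.9 0.068
top blue [ 606.4 -122.4] d along/perp tool -0.1 -0.1 0.186
top net [ 606.8 -121.8] d along/perp tool 0.5 0.4 0.203
side blue [ 606.6 -125.7] d along/perp tool -0.4 -3.1 0.096
side net [ 608.5 -125.3] d along/perp tool 1.4 -3.1 0.095
top blue [ 606.2 -123. ] d along/perp tool -0.1 -0.1 0.181
top net [ 607.1 -123.4] d along/perp tool 0.5 -0.7 0.241
side blue [ 606.4 -125.5] d along/perp tool -0.5 -2.6 0.094
side net [ 607.5 -127.3] d along/perp tool 0.2 -4.6 0.065
[ 6.06423e+02 -1.22302e+02  2.07843e+02  2.21000e-01] [0.064 0.55  0.018 0.001]
```

```bash
python3 go.py 605.4 -133 180 0.218
```

```text
{'clock': 10.3, 'joints': [0.173, 0.616, -0.029, 1.643, 0.022, 0.883, -1.216], 'ee_pos': [606.36, -122.908, 207.824], 'ee_rot': [-3.142, -0.0, 0.22], 'wrist_force': [-0.088, -0.214, -4.386], 'opening': 0.131, 'grip_force': 68.443}
turn [-0.     -0.      0.0012] shift [-0.0209  0.0643  0.1855]
```

>>> move_arm(
  rows=[0,0,0,-0.01,0.03,0,0,0,0,0,-0.02,0.064,0.03,0,0,0,0,-0.02,0.064,0.07,0,0,0,0,-0.02,0.064,0.12,0,0,0,0,-0.02,0.064,0.16,0,0,0,0,-0.02,0.064,0.19,0,0,0,0,-0.02,0.064,0.19,0,0,0,0,-0.02,0.064,0.19,0,0,0,0,-0.02,0.064,0.19,0,0,0,0,-0.02,0.064,0.19,0,0],
)

```text
invalid input at $.rows: expected a multiple of 7 numbers
```

```bash
python3 rel.py; python3 go.py 605.4 -133 165 0.218
python3 - <<'E'
from h import *
d=shot("side"); x=d["color"][120:250,300:400,::-1]; t=shot("top")["color"][150:230,290:390,::-1]
a=cv2.resize(x,None,fx=4.5,fy=4.5,interpolation=2); b=cv2.resize(t,None,fx=3.4,fy=3.4,interpolation=2)
o=np.zeros((590,800,3),np.uint8); o[:a.shape[0],:a.shape[1]]=a; o[:b.shape[0],455:455+b.shape[1]]=b; cv2.imwrite("pics/pin.png",o)
E
```

```text
top blue [ 606.2 -123.3] d along/perp tool -0.2 -0.3 0.179
top net [ 606.9 -122.7] d along/perp tool 0.6 0.1 0.198
side blue [ 606.5 -125.8] d along/perp tool -0.5 -2.8 0.094
side net [ 606.8 -127.3] d along/perp tool -0.5 -4.4 0.102
top blue [ 606.2 -123.4] d along/perp tool -0.3 -0.4 0.179
side blue [ 606.4 -125.4] d along/perp tool -0.5 -2.4 0.093
side net [ 607.8 -125.6] d along/perp tool 0.8 -3.0 0.065
top blue [ 606.2 -123. ] d along/perp tool -0.1 -0.1 0.183
top net [ 606.8 -121.9] d along/perp tool 0.6 0.9 0.183
side blue [ 606.7 -125.6] d along/perp tool -0.3 -2.8 0.093
side net [ 607.9 -126. ] d along/perp tool 0.8 -3.3 0.052
[ 6.06361e+02 -1.22884e+02  2.07837e+02  2.20000e-01] [0.017 0.017 0.021 0.   ]
{'clock': 10.9, 'joints': [0.173, 0.616, -0.029, 1.643, 0.022, 0.883, -1.216], 'ee_pos': [606.366, -122.856, 207.857], 'ee_rot': [3.142, -0.0, 0.22], 'wrist_force': [-0.74, -0.166, -3.727], 'opening': 0.129, 'grip_force': 68.444}
turn [ 0.     -0.0001  0.0014] shift [-0.0211  0.0646  0.2857]
```

View pics/pin.png

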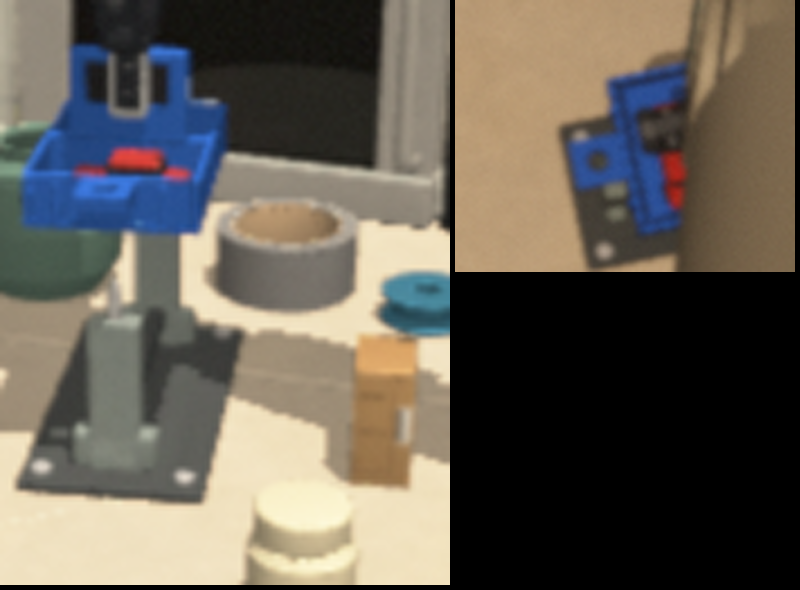

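The picture shows the caddy level above the stand: pin_l at side pixel (325,183), the ear hole at (323,161), and the car in place. The rows were refused because of a miscount, so I repeat them.

>>> move_arm(
  rows=[0,0,0,-0.01,0.03,0,0,0,0,0,-0.02,0.064,0.03,0,0,0,0,-0.02,0.064,0.07,0,0,0,0,-0.02,0.064,0.12,0,0,0,0,-0.02,0.064,0.16,0,0,0,0,-0.02,0.064,0.19,0,0,0,0,-0.02,0.064,0.22,0,0,0,0,-0.02,0.064,0.22,0,0,0,0,-0.02,0.064,0.22,0,0,0,0,-0.02,0.064,0.22,0],
)

```text
clock: 12.0
ee_pos: [605.8, -132.9, 175.1]
ee_rot: [3.141, -0.001, 0.22]
wrist_force: [0.8, -0.3, -4.4]
opening: 0.13
grip_force: 68.4
```

```bash
sed -i 's/range(3)/range(2)/' rel.py; python3 rel.py; python3 go.py 605.4 -133 165 0.218
python3 - <<'E'
from fit import *
d=shot("side"); x=d["color"][130:230,290:390,::-1]; t=shot("top")["color"][170:230,290:370,::-1]
a=cv2.resize(x,None,fx=4.5,fy=4.5,interpolation=2); b=cv2.resize(t,None,fx=4.2,fy=4.2,interpolation=2)
o=np.zeros((460,800,3),np.uint8); o[:a.shape[0],:a.shape[1]]=a; o[:b.shape[0],455:455+b.shape[1]]=b; cv2.imwrite("pics/pin2.png",o)
# where stand model puts pins/hole
for P in ([605.5,-132.6],[606.3,-136.2]):
    y=.218; l=np.array([P[0]-86*np.sin(y),P[1]+86*np.cos(y)]); print("pin_l foot,tip px",proj(d,np.array([[*l,102],[*l,126]])).round(1).tolist())
E
```

```text
top blue [ 605.9 -133. ] d along/perp tool 0.1 -0.2 0.105
top net [ 606.3 -133.1] d along/perp tool 0.5 -0.3 0.153
side blue [ 606.3 -135.5] d along/perp tool -0.0 -2.7 0.099
side net [ 607.3 -137. ] d along/perp tool 0.6 -4.3 0.064
top blue [ 605.9 -133. ] d along/perp tool 0.3 -0.2 0.105
top net [ 606.3 -132.5] d along/perp tool 0.8 0.2 0.13
side blue [ 606.5 -136. ] d along/perp tool 0.2 -3.2 0.099
side net [ 606.6 -136.8] d along/perp tool 0.1 -4.0 0.062
[ 6.05690e+02 -1.32911e+02  1.75076e+02  2.20000e-01] [0.083 0.007 0.087 0.   ]
{'clock': 12.4, 'joints': [0.189, 0.657, -0.029, 1.67, 0.025, 0.815, -1.202], 'ee_pos': [605.556, -132.9, 174.917], 'ee_rot': [3.142, -0.0, 0.22], 'wrist_force': [-0.109, -0.681, -3.959], 'opening': 0.128, 'grip_force': 68.444}
turn [ 0.     -0.0001  0.0013] shift [-0.0012  0.0004  0.0661]
pin_l foot,tip px [[324.7, 190.4], [324.6, 181.7]]
pin_l foot,tip px [[324.9, 189.8], [324.8, 181.2]]
```

View pics/pin2.png

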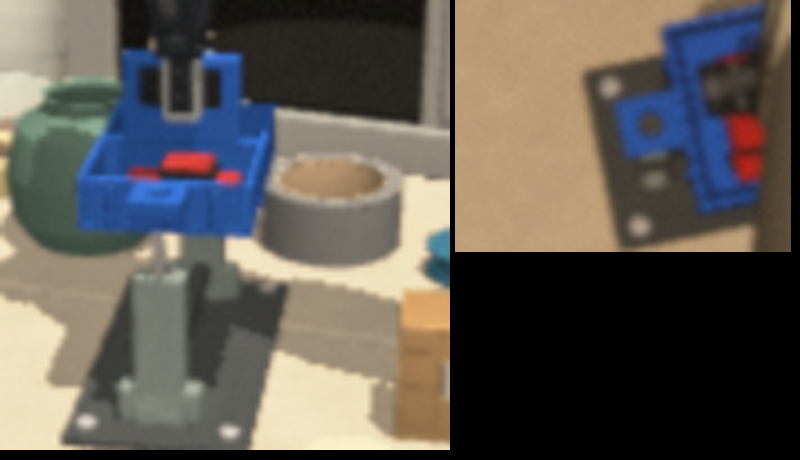

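Both cameras agree that the caddy centre and the stand centre coincide within about 0.4 mm. I lower to pin entry.

>>> move_arm(
  rows=[0,0,0,0,0,0.03,0,0,0,0,0,0,0.06,0,0,0,0,0,0,0.09,0,0,0,0,0,0,0.12,0,0,0,0,0,0,0.14,0,0,0,0,0,0,0.16,0,0,0,0,0,0,0.18,0,0,0,0,0,0,0.18,0,0,0,0,0,0,0.18,0],
)

```text
clock: 13.4
ee_pos: [605.6, -132.9, 147.8]
ee_rot: [3.142, -0.0, 0.22]
wrist_force: [0.4, 0.4, -4.1]
opening: 0.134
grip_force: 68.4
```

>>> move_arm(
  rows=[0,0,0,0,0,0.015,0,0,0,0,0,0,0.03,0,0,0,0,0,0,0.045,0,0,0,0,0,0,0.06,0,0,0,0,0,0,0.07,0,0,0,0,0,0,0.075,0,0,0,0,0,0,0.08,0,0,0,0,0,0,0.085,0,0,0,0,0,0,0.085,0],
)

```text
clock: 14.3
ee_pos: [605.5, -132.9, 135.0]
ee_rot: [-3.142, 0.0, 0.22]
wrist_force: [-0.6, -0.7, -3.8]
opening: 0.13
grip_force: 68.4
```

>>> move_arm(
  rows=[0,0,0,0,0,0.003,0,0,0,0,0,0,0.006,0,0,0,0,0,0,0.009,0,0,0,0,0,0,0.011,0,0,0,0,0,0,0.011,0,0,0,0,0,0,0.011,0],
)

```text
clock: 14.9
ee_pos: [605.6, -132.9, 133.7]
ee_rot: [3.142, -0.0, 0.22]
wrist_force: [-0.2, -0.4, -1.7]
opening: 0.129
grip_force: 68.9
```

>>> move_arm(
  rows=[0,0,0,0,0,0.003,0,0,0,0,0,0,0.006,0,0,0,0,0,0,0.006,0,0,0,0,0,0,0.006,0],
  force=30,
)

```text
clock: 15.3
ee_pos: [605.6, -132.9, 133.6]
ee_rot: [3.141, -0.0, 0.22]
wrist_force: [-3.3, 0.9, 5.7]
opening: 0.13
grip_force: 70.0
```

Run:
```python
from fit import *
st(); d=shot("side"); x=d["color"][130:230,290:390,::-1]; cv2.imwrite("pics/hung.png",cv2.resize(x,None,fx=5,fy=5,interpolation=2))
```

```text
{'clock': 15.3, 'joints': [0.188, 0.71, -0.029, 1.701, 0.028, 0.731, -1.205], 'ee_pos': [605.555, -132.913, 133.611], 'ee_rot': [3.141, -0.0, 0.22], 'wrist_force': [-3.299, 0.877, 5.663], 'opening': 0.13, 'grip_force': 70.042}
```

View pics/hung.png

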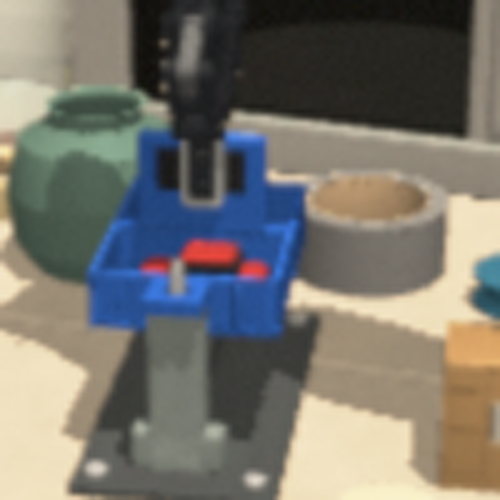

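The picture shows the pin tip up through the ear at (178,275) in the crop, with the ear flat on the post. The force sign changed, so the stand is carrying the load. I release and rise.

>>> move_arm(
  rows=[0,0,0,0,0,0,0.2,0,0,0,0,0,0,0.3,0,0,0,0,0,0,0.45,0,0,0,0,0,0,0.45,0,0,0,0,0,0,0.45,0,0,0,0,0,-0.05,0.45,0,0,0,0,0,-0.15,0.45,0,0,0,0,0,-0.3,0.45,0,0,0,0,0,-0.5,0.45,0,0,0,0,0,-0.6,0.45,0,0,0,0,0,-0.6,0.45],
)

```text
clock: 16.45
ee_pos: [607.3, -133.3, 225.6]
ee_rot: [3.139, -0.005, 0.22]
wrist_force: [-0.3, 0.1, -0.4]
opening: 0.45
grip_force: 0.0
```

```bash
python3 go.py 445.6 -113 150 0.27
```

```text
{'clock': 16.45, 'joints': [0.189, 0.598, -0.03, 1.621, 0.021, 0.917, -1.199], 'ee_pos': [607.303, -133.259, 225.624], 'ee_rot': [3.139, -0.005, 0.22], 'wrist_force': [-0.276, 0.076, -0.402], 'opening': 0.45, 'grip_force': 0.0}
turn [ 0.0015 -0.0034 -0.0319] shift [-1.0253 -0.3682  0.4978]
```

>>> move_arm(
  rows=[0,0,-0.03,-0.3,-0.1,0,1,0,0,-0.03,-0.6,-0.2,0,1,0,0,-0.03,-0.9,-0.33,0,1,0,0,-0.03,-1,-0.36,0.2,1,0,0,-0.03,-1,-0.36,0.45,1,0,0,-0.03,-1,-0.36,0.5,1,0,0,-0.03,-1,-0.36,0.5,1,0,0,-0.03,-1,-0.36,0.5,1],
)

```text
clock: 17.25
ee_pos: [448.4, -113.1, 148.1]
ee_rot: [3.141, -0.001, 0.267]
wrist_force: [0.3, -0.1, 0.5]
opening: 1.0
grip_force: 0.0
```

```bash
python3 go.py 445.6 -113 49 0.27
python3 - <<'E'
from fit import *
d=shot("side"); save(d,"pics/c_side.png"); r=env.outline_of("side","carton")
for q in r[:3]:
    if abs(q["position"][0]-384)<15: print(q["confidence"],fit(d,CARTON,q["region"],[446,-113,.27]))
H=hsv(d); m=near(d,CARTON,[446,-115,.27],11)&(H[...,0]<20)&(H[...,1]>90); print(m.sum(),fit(d,CARTON,fillbig(m),[446,-115,.27]))
E
```

```text
{'clock': 17.25, 'joints': [0.217, 0.513, -0.044, 2.117, 0.044, 0.511, -1.163], 'ee_pos': [448.378, -113.053, 148.059], 'ee_rot': [3.141, -0.001, 0.267], 'wrist_force': [0.329, -0.076, 0.515], 'opening': 1.0, 'grip_force': 0.0}
turn [ 0.0003 -0.0006 -0.0017] shift [-0.0184 -0.0055  0.6604]
0.77 (array([ 4.46053871e+02, -1.15625350e+02,  2.29413925e-01]), np.float64(0.06202153886077588))
425 (array([ 4.44604192e+02, -1.15694354e+02,  2.36154432e-01]), np.float64(0.11872736678737716))
```

>>> move_arm(
  rows=[0,0,0,-0.018,0,0.1,1,0,0,0,-0.018,0,0.25,1,0,0,0,-0.018,0,0.4,1,0,0,0,-0.018,0,0.55,1,0,0,0,-0.018,0,0.65,1,0,0,0,-0.018,0,0.66,1,0,0,0,-0.018,0,0.66,1],
)

```text
clock: 18.05
ee_pos: [445.4, -113.8, 49.0]
ee_rot: [3.141, -0.001, 0.267]
wrist_force: [0.0, -0.1, 0.3]
opening: 0.999
grip_force: 0.0
```

>>> move_arm(
  rows=[0,0,0,0,0,0,0.75,0,0,0,0,0,0,0.65,0,0,0,0,0,0,0.55,0,0,0,0,0,0,0.45,0,0,0,0,0,0,0.45,0,0,0,0,0,0,0.45,0,0,0,0,0,0,0.45],
  force=30,
)

```text
clock: 18.75
ee_pos: [445.3, -113.8, 49.5]
ee_rot: [3.141, -0.002, 0.267]
wrist_force: [-0.2, 1.2, 6.1]
opening: 0.585
grip_force: 30.0
```

Carton gripped (49.7 mm wide, as expected). I lift and turn it a quarter so that its 35 mm side lies across the compartment.

>>> move_arm(
  rows=[0,0,0,0,0,-0.1,0.45,0,0,0,0,0,-0.3,0.45,0,0,-0.09,0,0,-0.5,0.45,0,0,-0.18,0,0,-0.7,0.45,0,0,-0.27,0,0,-0.85,0.45,0,0,-0.36,0,0,-0.95,0.45,0,0,-0.45,0,0,-1,0.45,0,0,-0.54,0,0,-1,0.45,0,0,-0.63,0,0,-1,0.45,0,0,-0.72,0,0,-1,0.45,0,0,-0.81,0,0,-1,0.45,0,0,-0.9,0,0,-1,0.45],
)

```text
clock: 19.95
ee_pos: [444.5, -113.8, 198.9]
ee_rot: [3.141, 0.001, 1.687]
wrist_force: [-0.6, 1.2, -0.2]
opening: 0.583
grip_force: 31.7
```

```bash
python3 go.py 613.3 -167.5 205 1.79
python3 - <<'E'
from fit import *
d=shot("top"); 
H=hsv(d);h,s=H[...,0],H[...,1]
nb=near(d,[b+[0,0,78] for b in CADDY],[605.6,-133,.22],21)
m=fillbig(nb&(h>100)&(h<130)&(s>90)); print(m.sum())
for q in env.outline_of("top","caddy")[:1]: print(q["confidence"],q["region"].sum(),fit(d,CADDY,fillbig(q["region"]),[605.6,-133,.22],z0=78))
print(fit(d,CADDY,m,[605.6,-133,.22],z0=78))
save(d,"pics/t2.png"); x=d["color"][150:280,300:440,::-1]; cv2.imwrite("pics/t2c.png",cv2.resize(x,None,fx=4,fy=4,interpolation=2))
E
```

```text
{'clock': 19.95, 'joints': [0.549, 0.458, -0.5, 2.067, 0.338, 0.695, -0.055], 'ee_pos': [444.476, -113.83, 198.901], 'ee_rot': [3.141, 0.001, 1.687], 'wrist_force': [-0.568, 1.169, -0.22], 'opening': 0.583, 'grip_force': 31.705}
turn [ 0.0001  0.0004 -0.0658] shift [-0.4855  1.0766 -0.0402]
3111
0.55 2741 (array([ 6.06237581e+02, -1.32513848e+02,  2.17722887e-01]), np.float64(0.026330729625496763))
(array([ 6.05614409e+02, -1.32640616e+02,  2.22129011e-01]), np.float64(0.03399266824802494))
```

View pics/t2c.png

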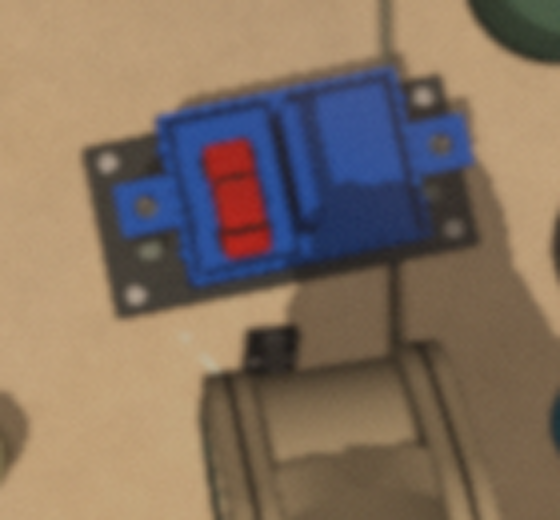

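The caddy hangs level with both pins in their holes, the car in place and the right compartment free. I bring the carton over it, sideways first and raised above the handle.

>>> move_arm(
  rows=[0,0,-0.02,-0.1,0,-0.05,0.45,0,0,-0.04,-0.25,0.05,-0.12,0.45,0,0,-0.06,-0.4,0.15,-0.17,0.45,0,0,-0.066,-0.48,0.3,-0.17,0.45,0,0,-0.066,-0.48,0.5,-0.17,0.45,0,0,-0.066,-0.48,0.7,-0.17,0.45,0,0,-0.066,-0.48,0.85,-0.17,0.45,0,0,-0.066,-0.48,0.95,-0.17,0.45,0,0,-0.066,-0.48,1,-0.17,0.45,0,0,-0.066,-0.48,1,-0.17,0.45],
)

```text
clock: 21.05
ee_pos: [602.1, -168.3, 223.8]
ee_rot: [-3.142, -0.0, 1.783]
wrist_force: [0.3, 0.3, 0.7]
opening: 0.583
grip_force: 31.7
```

```bash
python3 go.py 613.5 -167.5 140 1.79
```

```text
{'clock': 21.05, 'joints': [0.532, 0.651, -0.51, 1.598, 0.362, 0.988, 0.121], 'ee_pos': [602.097, -168.28, 223.823], 'ee_rot': [-3.142, -0.0, 1.783], 'wrist_force': [0.25, 0.343, 0.66], 'opening': 0.583, 'grip_force': 31.672}
turn [-0.     -0.0001 -0.0042] shift [-0.0111  0.0754  0.5588]
```

>>> move_arm(
  rows=[0,0,-0.004,-0.01,0.05,0,0.45,0,0,-0.004,-0.01,0.075,0.05,0.45,0,0,-0.004,-0.01,0.075,0.12,0.45,0,0,-0.004,-0.01,0.075,0.2,0.45,0,0,-0.004,-0.01,0.075,0.28,0.45,0,0,-0.004,-0.01,0.075,0.36,0.45,0,0,-0.004,-0.01,0.075,0.44,0.45,0,0,-0.004,-0.01,0.075,0.5,0.45,0,0,-0.004,-0.01,0.075,0.54,0.45,0,0,-0.004,-0.01,0.075,0.55,0.45,0,0,-0.004,-0.01,0.075,0.55,0.45],
)

```text
clock: 22.15
ee_pos: [613.2, -167.8, 141.5]
ee_rot: [3.141, -0.0, 1.791]
wrist_force: [-0.8, -0.8, -0.5]
opening: 0.584
grip_force: 31.7
```

>>> move_arm(
  rows=[0,0,0,0,0,0.015,0.45,0,0,0,0,0,0.03,0.45,0,0,0,0,0,0.04,0.45,0,0,0,0,0,0.048,0.45,0,0,0,0,0,0.052,0.45,0,0,0,0,0,0.055,0.45,0,0,0,0,0,0.055,0.45],
)

```text
clock: 22.85
ee_pos: [613.1, -167.8, 133.3]
ee_rot: [3.142, -0.0, 1.791]
wrist_force: [0.0, -0.3, -0.6]
opening: 0.582
grip_force: 31.7
```

>>> move_arm(
  rows=[0,0,0,0,0,0.004,0.45,0,0,0,0,0,0.008,0.45,0,0,0,0,0,0.011,0.45,0,0,0,0,0,0.011,0.45,0,0,0,0,0,0.011,0.45],
)

```text
clock: 23.35
ee_pos: [613.1, -167.8, 131.7]
ee_rot: [3.141, 0.0, 1.791]
wrist_force: [-0.1, 0.7, -0.3]
opening: 0.581
grip_force: 31.6
```

>>> move_arm(
  rows=[0,0,0,0,0,0.003,0.45,0,0,0,0,0,0.006,0.45,0,0,0,0,0,0.006,0.45,0,0,0,0,0,0.006,0.45],
)

```text
clock: 23.75
ee_pos: [613.1, -167.9, 131.6]
ee_rot: [3.141, 0.001, 1.791]
wrist_force: [-1.6, -0.1, 6.2]
opening: 0.584
grip_force: 32.1
```

Floor contact. I release and rise straight up.

>>> move_arm(
  rows=[0,0,0,0,0,0,0.65,0,0,0,0,0,0,0.75,0,0,0,0,0,0,0.85,0,0,0,0,0,0,0.85,0,0,0,0,0,-0.05,0.85,0,0,0,0,0,-0.15,0.85,0,0,0,0,0,-0.3,0.85,0,0,0,0,0,-0.5,0.85,0,0,0,0,0,-0.7,0.85,0,0,0,0,0,-0.8,0.85,0,0,0,0,0,-0.8,0.85],
)

```text
clock: 24.85
ee_pos: [615.0, -167.8, 254.8]
ee_rot: [3.135, 0.003, 1.791]
wrist_force: [0.2, -0.9, 0.0]
opening: 0.851
grip_force: 0.0
```

>>> move_arm(
  rows=[0,0,0,0,-0.3,0,0.85,0,0,0,0,-0.6,0,0.85,0,0,0,0,-0.9,0,0.85,0,0,0,0,-1,0,0.85,0,0,0,0,-1,0,0.85],
)

```text
clock: 25.35
ee_pos: [463.5, -201.7, 250.4]
ee_rot: [-3.138, 0.0, 1.788]
wrist_force: [0.2, 0.0, -0.3]
opening: 0.85
grip_force: 0.0
```

Run:
```python
from fit import *
st(); d=shot("side"); t=shot("top")
print(fit(t,CADDY,fillbig(near(t,[b+[0,0,78] for b in CADDY],[605.6,-133,.22],21)&(hsv(t)[...,0]>100)&(hsv(t)[...,0]<130)&(hsv(t)[...,1]>90)),[605.6,-133,.22],z0=78))
for q in env.outline_of("side","carton")[:2]:
    print(q["position"],fit(d,CARTON,q["region"],[613,-168,.22+np.pi/2],z0=82))
a=cv2.resize(d["color"][100:240,280:420,::-1],(400,400),interpolation=2); b=cv2.resize(t["color"][140:280,300:440,::-1],(400,400),interpolation=2)
cv2.imwrite("pics/end.png",np.hstack([a,b]))
```

```text
{'clock': 25.35, 'joints': [0.745, 0.455, -0.558, 1.887, 0.307, 0.887, 0.253], 'ee_pos': [463.525, -201.717, 250.421], 'ee_rot': [-3.138, 0.0, 1.788], 'wrist_force': [0.212, 0.035, -0.26], 'opening': 0.85, 'grip_force': 0.0}
(array([ 6.05559261e+02, -1.32744164e+02,  2.23022900e-01]), np.float64(0.03480083036308801))
[274.2, 302.8] (array([ 613.        , -168.        ,    1.79079633]), np.float64(1.0))
[331.6, 154.2] (array([ 685.57108743, -362.66511374,    1.91665633]), np.float64(0.8497854077253219))
```

View pics/end.png

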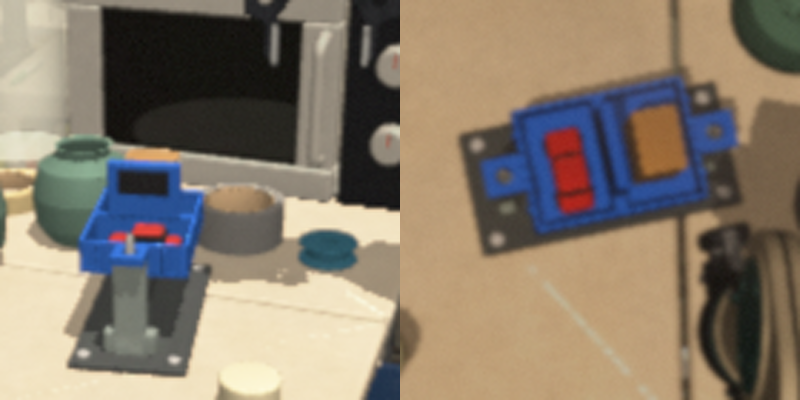

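The caddy hangs level on both pins. The car is in the left compartment, the carton stands upright in the right one (top view about (660,140) in the crop), and the robot is clear. I hand it in.

```bash
python3 -c "
from plant import env; print(env.job_done())"
```

```text
the job is handed in; nothing more can be done
None
```

I hung the caddy on both stand pins with the car still in it, then stood the brown carton upright in its free compartment and handed the job in at about 25.5 s; no verdict came back.

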